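# Sort spacer rings by thickness through a go / no-go slide gauge

## Robot

A 6-joint arm with a two-finger parallel gripper is mounted at the origin on the work surface. World frame = base frame: x ahead of the robot, y to its left, z up, the work surface at z = 0. Lengths are in m, angles in rad, forces in N, time in s.
With the tool pointing down it reaches from about 0.35 to 0.85 m from the base axis. Payload 8.1 kg.
Tool frame: the origin (TCP) lies at the very end of the fingers, on their centre line; the grasp point (between the pads) lies 19 mm behind it; z points along the fingers, y is the line along which they close (so a half turn about z gives the same grasp; the last joint's range is limited). The gripper opens to 93 mm and grips with 3 to 60 N. Pads are 15 mm wide; open, the fingers measure 128 mm over their backs; the gripper's body (75 mm by 188 mm) begins 65 mm behind the grasp point.
Start: joints at [1.14, 0.13, 1.488, -0, 1.523, -0.085], TCP at [0.203, 0.564, 0.219] pointing down, gripper open.
Joint ranges: [-2.96, 2.96], [-0.89, 2.26], [0.02, 2.5], [-1.34, 4.48], [0, 2.73], [-2.66, 2.66]. Speed limits (rad/s): [2.39, 2.39, 2.79, 3.14, 3.14, 3.14].

## Interface

Orientations are given as a 3x3 rotation matrix whose columns are the frame's x, y, z axes.
In Python, from plant import bot gives the robot as it stands.
- The arm moves only by the tool drive_tool, never from a script. Its argument "motion" is text: rows parted by semicolons, each of 4 numbers parted by spaces: the shift along the tool's x, y, z in units of 50 mm (1.0 is 50 mm), then the turn about the tool's z in units of 6 degrees (1.0 is 6 degrees). A call has 1 to 8 rows; each row is the pose to reach, as a shift and turn from the pose commanded when the call began, along the tool's axes at that moment; what a row does not reach only later rows make up. A row lasts 1/10 s, in which the tool goes at most 50 mm and 8.59 degrees, less where a joint would pass 70% of its speed; a pose out of reach is approached as far as the arm can. A call with a gripper value outside its range is refused whole. "grip" is the opening, from 0 (shut) to 1 (fully open), set as the call begins (left out, the last holds). The fingers move at their own pace and stop on an object; the grip force is fixed at half the most. Time passes only in rows, so rows that repeat a pose let the fingers close. It gives the time, the measured TCP pose, the force, the opening and the grip force at its end, in the units of the state.
- bot.get_obs(): the state, without advancing time (a new reading comes with each control period).
- bot.capture(name): name is "scene" or "top" or "wrist"; returns a dict with "color" (480x640x3 uint8, red, green, blue), "camera_matrix" (3x3 intrinsics, pixels), "k1" (the pictures are not rectified: a ray, as slopes to the right and down, at radius r is drawn at 1 + k1 r^2 times it, then the intrinsics apply), "R" (3x3) and "t" (3): a world point X has camera coordinates R X + t. Camera axes: x right, y down, z forward; pixel columns grow to the right and rows downward; lengths in m; the calibration is good to about 2 mm. A picture is of the moment at which its call begins. There is no depth.
- bot.sign_off(): hands the job in; it is judged then, once.
Trained networks look in a picture, given as the dict that the camera call returned (one of the last four; its "shot" number tells which), for a name from the list of things; names that differ only in an ending like _2 or _b are one class to them, and where a whole thing is asked for, a point or a joint stands for the part that bears it (a point fixed in the world has none). Each returns a list of dicts, best first, with "p" (0 to 1); they miss things now and then, are a little off and sometimes report something else, mostly with a low value. They report only what shows in the picture. A call takes as long as a camera call. They do not tell look-alikes from the thing itself.
- bot.look_for(thing, picture): "location" ([column, row] in pixels, amid what is visible of it).
- bot.trace(thing, picture): "region" (480x640 bool, what is visible of it) and "location" ([column, row] in pixels, amid what is visible of it).
The state is a dict: "time": time; "joint_positions": joint angles; "qd": joint speeds; "joint_torque": joint torques, N m; "tcp_pos": TCP position; "orientation": TCP orientation; "force": force on the tool from outside, world axes, zero at the start; "wrist_torque": the same for the moment, N m; "gripper_width": finger opening in m; "finger_force": force on a finger pad.
Only numpy, scipy, OpenCV 4.12 (cv2) and the standard library are available. Lean on these libraries where they do the work, as an engineer would, in place of code of your own. Each camera call takes 0.05 s, during which the arm holds its last target. There are 200 camera calls.

## Task

Check the three aluminium spacer rings one by one by sliding each, flat on the bench, into the mouth of the bridge gauge and along its lane: a ring that the first (green-capped, go) bridge stops is oversize and goes into the yellow bay beside the entry, one that passes the first but is stopped by the second (red-capped, no-go) bridge is good and goes into the green bay between the bridges, and one that passes both goes on into the red end bay. Leave every ring fully inside its bay and clear of the bridges; never lift or tip a ring, ease it gently up to each bridge without forcing it, and do not shift or knock over the sleeve, the flange or the jar.

Things in the scene. Friction and masses are not known exactly. Their poses are not given: they have to be found in the camera images.
- gauge: steel slide gauge fixed to the bench, which is its floor; place and heading vary. Origin: on the bench in the lane's middle, midway between the bridges. y: along the lane to its mouth; x: across (both side bays at +x). In its frame, mm: lane x -50 to 50, y -182 (end wall) to 203 (mouth); walls 15 high, 8 to 15 thick; outside x -68 to 168, y -190 to 203, plus wings
- mouth (a point): point on the bench in the middle of the lane's mouth, gauge frame (0, 203) mm; rings enter here, moving to the gauge's -y. Two wings, 15 mm high, flare from the lane's walls to x +-78, y 236 mm
- go (a point): first bridge (go, green caps): this point is at its middle, at the height of its underside, 24 mm. At gauge y 60 to 75 mm two lips reach in from posts (out to x +-68) to x +-28, so 56 mm are open in the middle for a finger; top 41 mm. A ring it stops has its centre at about gauge y 108; ease rings up to either bridge (about 50 mm/s, stop at 6 N)
- nogo (a point): second bridge (no-go, red caps): this point is at its middle, at the height of its underside, 20 mm. At gauge y -75 to -60 mm, same lips and posts as the first; top 37 mm. A ring it stops has its centre at about gauge y -27
- green_bay (a point): middle of the green-floored bay, on the bench, gauge frame (105, 0) mm; inside it is x 50 (open to the lane) to 160 (back wall), y -60 to 60
- yellow_bay (a point): middle of the yellow-floored bay, on the bench, gauge frame (105, 135) mm; inside it is x 50 (open to the lane) to 160 (back wall), y 75 to 195
- red_bay (a point): middle of a ring lying well in the red-floored end of the lane, on the bench, gauge frame (0, -132) mm; inside it is x -50 to 50, y -182 (end wall) to -75 (no-go bridge)
- ring_a: one of three look-alike plain aluminium spacer rings lying flat: outside 86 mm, bore 48 mm (right through), about 0.32 kg, easily slid over the bench. Thickness is 18 (undersize), 22 (good) or 26 mm (oversize): each size occurs once; the letter says nothing, the gauge tells. Origin: centre of the underside; z is its axis, up
- ring_b: one of three look-alike plain aluminium spacer rings lying flat: outside 86 mm, bore 48 mm (right through), about 0.32 kg, easily slid over the bench. Thickness is 18 (undersize), 22 (good) or 26 mm (oversize): each size occurs once; the letter says nothing, the gauge tells. Origin: centre of the underside; z is its axis, up
- ring_c: one of three look-alike plain aluminium spacer rings lying flat: outside 86 mm, bore 48 mm (right through), about 0.32 kg, easily slid over the bench. Thickness is 18 (undersize), 22 (good) or 26 mm (oversize): each size occurs once; the letter says nothing, the gauge tells. Origin: centre of the underside; z is its axis, up
- sleeve: bystander: upright dark iron sleeve, 54 mm diameter, 90 mm high, 0.7 kg, standing among the rings; origin: centre of the underside
- flange: bystander: small iron flange, foot 60 mm diameter and 8 mm thick, with a hub 32 mm diameter up to 32 mm high, near the red bay on the gauge's +x side; origin: centre of the underside
- jar: bystander: amber jar with a red lid, 44 mm diameter, 75 mm high, on the robot's side of the gauge; origin: centre of the underside
Not all that is in view belongs to the job. Leave any brown look-alike of the ring_c alone. Leave any orange look-alike of the ring_a alone.

How it is judged:
By the outcome, as a careful person would: the job done as asked, in the order asked, and still so for the second after the job is handed in, with the robot touching nothing.
It also fails if it takes over 72 s, if anything falls off the work surface, if the arm or the gripper's body presses on something with over 40 N, if the wrist force passes 120 N, or if a joint passes its speed limit or range.

## Working session

There is one attempt and no reset: what is moved stays moved. The work goes in short steps, Python scripts to look and compute and a tool call to move; the robot and the scene stay as the last step left them, time stands still between calls to the robot, and variables do not carry over. Pictures are saved under pics/ and viewed, at most 10 in all, crops included, and the job is handed in when it is done.

Besides the shell and the picture viewer there is one more tool, called as name(argument=value, ...) on one line, values as JSON. drive_tool: Moves the arm, as the interface text tells. Its arguments: {"type":"object","properties":{"motion":{"type":"string"},"grip":{"type":"number"}},"required":["motion"]}

```bash
mkdir -p pics; cat > h.py <<'E'
import numpy as np, cv2
from plant import bot
def ray(p,px):
    K=p["camera_matrix"];k=p["k1"]
    d=np.array([(px[0]-K[0,2])/K[0,0],(px[1]-K[1,2])/K[1,1]]);u=d.copy()
    for _ in range(20): u=d/(1+k*(u@u))
    R=np.array(p["R"]);t=np.array(p["t"])
    return -R.T@t, R.T@np.array([u[0],u[1],1])
def w(p,px,z=0):
    c,d=ray(p,np.array(px,float)); return (c+d*(z-c[2])/d[2])[:2]
def proj(p,X):
    c=np.array(p["R"])@np.array(X,float)+np.array(p["t"]);u=c[:2]/c[2];u=u*(1+p["k1"]*(u@u))
    K=p["camera_matrix"];return np.array([K[0,0]*u[0]+K[0,2],K[1,1]*u[1]+K[1,2]])
def save(p,n): cv2.imwrite(f"pics/{n}.png",np.ascontiguousarray(p["color"][:,:,::-1]))
E
python3 - <<'E'
from h import *
np.set_printoptions(precision=3,suppress=True)
for n in("top","scene"):
    p=bot.capture(n); save(p,n+"1"); print(n,-np.array(p["R"]).T@p["t"])
    for th in("ring_a","sleeve","flange","jar","gauge","go","nogo","mouth","green_bay","yellow_bay","red_bay"):
        for d in bot.look_for(th,p)[:6]:
            print(th,round(d["p"],2),np.round(d["location"]),w(p,d["location"],.02))
o=bot.get_obs();print(o["tcp_pos"],o["orientation"],o["time"])
E
```

```text
top [0.471 0.081 1.172]
ring_a 0.9 [244. 177.] [0.646 0.254]
ring_a 0.86 [206. 198.] [0.603 0.339]
ring_a 0.78 [224. 271.] [0.444 0.3  ]
ring_a 0.78 [277. 303.] [0.374 0.187]
ring_a 0.77 [135. 187.] [0.629 0.495]
ring_a 0.54 [428. 189.] [ 0.611 -0.14 ]
sleeve 0.77 [174. 256.] [0.477 0.41 ]
flange 0.9 [497. 168.] [ 0.655 -0.293]
flange 0.74 [428. 192.] [ 0.605 -0.14 ]
jar 0.82 [464. 277.] [ 0.423 -0.212]
gauge 0.64 [425. 192.] [ 0.605 -0.134]
go 0.67 [428. 192.] [ 0.606 -0.14 ]
nogo 0.62 [426. 196.] [ 0.596 -0.136]
nogo 0.15 [461. 276.] [ 0.424 -0.207]
mouth 0.8 [426. 194.] [ 0.6   -0.136]
green_bay 0.66 [429. 190.] [ 0.61  -0.143]
yellow_bay 0.68 [430. 192.] [ 0.606 -0.144]
red_bay 0.78 [424. 193.] [ 0.603 -0.132]
scene [ 1.255 -0.136  1.261]
ring_a 0.81 [309. 196.] [0.38  0.144]
ring_a 0.8 [362. 209.] [0.464 0.259]
ring_a 0.69 [416. 248.] [0.623 0.343]
ring_a 0.69 [468. 231.] [0.618 0.488]
ring_a 0.49 [180. 246.] [ 0.416 -0.213]
sleeve 0.97 [414. 195.] [0.468 0.407]
jar 0.83 [179. 245.] [ 0.415 -0.213]
gauge 0.55 [228. 304.] [ 0.615 -0.139]
gauge 0.48 [420. 236.] [0.593 0.367]
go 0.75 [226. 307.] [ 0.619 -0.145]
nogo 0.78 [228. 306.] [ 0.62 -0.14]
mouth 0.57 [228. 302.] [ 0.609 -0.138]
green_bay 0.69 [230. 304.] [ 0.616 -0.134]
yellow_bay 0.38 [229. 303.] [ 0.612 -0.136]
red_bay 0.55 [228. 303.] [ 0.612 -0.139]
[0.203 0.565 0.219] [[-0.941  0.339  0.   ]
 [ 0.339  0.941  0.   ]
 [-0.     0.    -1.   ]] 1.2
```

View pics/top1.png

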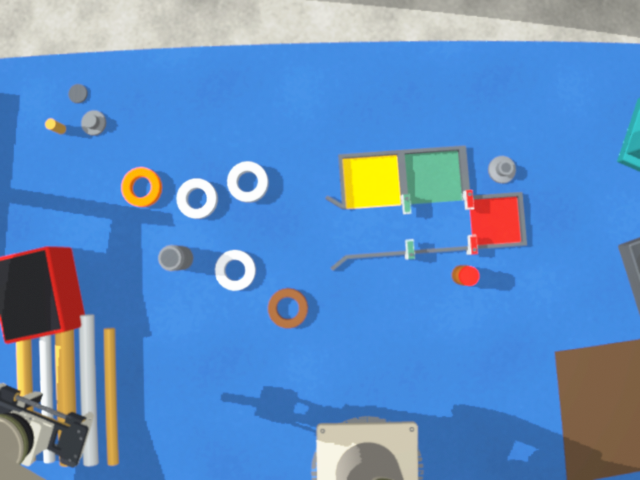

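View pics/scene1.png

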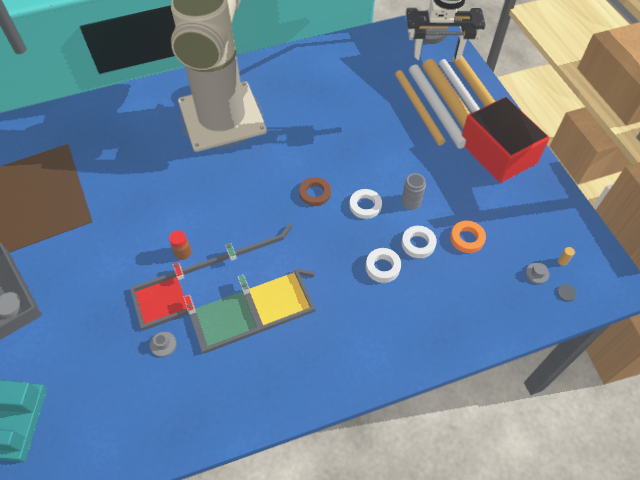

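The top view shows three white rings at (197,198), (247,182) and (235,270). The brown and orange look-alikes are at (288,308) and (141,187). The gauge is at about (430,200) with its mouth to the left, and its +x is up in the image. The sleeve is at (174,256), the jar at (465,276) and the flange at (502,168).

```bash
python3 - <<'E'
from h import *
from scipy.optimize import least_squares
np.set_printoptions(precision=4,suppress=True)
p=bot.capture("top");s=bot.capture("scene")
obs=[]
for q in(p,s):
    hsv=cv2.cvtColor(q["color"],cv2.COLOR_RGB2HSV)
    for nm,lo,hi,box in(("y",(22,150,120),(34,255,255),(50,160,75,195)),("g",(60,60,60),(90,220,255),(50,160,-60,60)),("r",(0,200,130),(5,255,255),(-50,50,-182,-75))):
        m=cv2.inRange(hsv,lo,hi)
        m=cv2.morphologyEx(m,cv2.MORPH_OPEN,np.ones((3,3)))
        n,l,st,c=cv2.connectedComponentsWithStats(m)
        ok=[i for i in range(1,n) if np.linalg.norm(w(q,c[i])-[.6,-.13])<.2]
        i=max(ok,key=lambda i:st[i,4]); cn=cv2.boxPoints(cv2.minAreaRect(np.argwhere(l==i)[:,::-1].astype(np.float32)))
        obs.append((q,c[i],box));print(nm,st[i,4],c[i],w(q,c[i]))
def g2w(v,x,y): a=v[2];return v[:2]+np.array([np.cos(a)*x-np.sin(a)*y,np.sin(a)*x+np.cos(a)*y])/1000
def res(v,o=obs):
    r=[]
    for q,c,b in o:
        # visible floor centroid, near edges hidden by 15mm walls
        C=-np.array(q["R"]).T@q["t"];g=np.array([[np.cos(v[2]),np.sin(v[2])],[-np.sin(v[2]),np.cos(v[2])]])@(C[:2]-v[:2])*1000
        x0,x1,y0,y1=b
        X=[x0,x1];Y=[y0,y1]
        cx=(x0+x1)/2;cy=(y0+y1)/2;d=15/(C[2]*1000)
        # wall on camera side hides d*dist of floor
        if g[1]>y1: Y[1]-=d*(g[1]-y1)
        if g[0]<x0 and b[0]==-50: X[0]+=d*(x0-g[0])
        if g[0]>x1: X[1]-=d*(g[0]-x1)
        if g[1]<y0: Y[0]+=d*(y0-g[1])
        r+=list(w(q,c)-g2w(v,sum(X)/2,sum(Y)/2))
    return np.array(r)*1000
for o in(obs,obs[:3],obs[3:]):
    f=least_squares(lambda v:res(v,o),[.58,-.13,0],x_scale=[.1,.1,.1]);print(f.x,np.degrees(f.x[2]),f.fun)
f=least_squares(res,[.58,-.13,0])
np.save("g.npy",f.x)
for q in(p,s):
    print("--")
    for d in bot.trace("ring_a",q)[:6]:
        pts=np.argwhere(d["region"])[:,::-1].astype(np.float32)
        h=cv2.convexHull(pts)[:,0];ww=np.array([w(q,a,.022) for a in h]).astype(np.float32)
        e=cv2.fitEllipse(ww) ; col=q["color"][d["region"]].mean(0)
        print(round(d["p"],2),np.round(d["location"]),np.array(e[0]),np.array(e[1]),col)
im=p["color"].copy()
for poly in ([(50,75),(160,75),(160,195),(50,195)],[(50,-60),(160,-60),(160,60),(50,60)],[(-50,-182),(50,-182),(50,203),(-50,203)],[(50,203),(78,236)]):
    P=np.array([proj(p,[*g2w(f.x,*a),0]) for a in poly]).round().astype(int);cv2.polylines(im,[P],True,(255,0,255),1)
for a in((28,60),(68,60),(28,75),(-28,60),(-28,75),(28,-60),(28,-75),(-28,-60),(-28,-75)):
    z=.041 if a[1]>0 else .037
    cv2.circle(im,tuple(proj(p,[*g2w(f.x,*a),z]).round().astype(int)),1,(0,0,0),-1)
crop=im[120:310,100:540];cv2.imwrite("pics/ov.png",cv2.resize(np.ascontiguousarray(crop[:,200:,::-1]),None,fx=3,fy=3))
print("sleeve",w(p,bot.look_for("sleeve",p)[0]["location"],.06),w(s,bot.look_for("sleeve",s)[0]["location"],.05))
E
```

```text
y 2692 [371.2147 180.9781] [ 0.6339 -0.0206]
g 2748 [432.2784 177.3577] [ 0.6396 -0.1545]
r 1838 [495.4385 220.2269] [ 0.5434 -0.2912]
y 1565 [275.5508 299.4971] [ 0.6303 -0.0285]
g 2006 [224.7986 318.2034] [ 0.6372 -0.1564]Traceback (most recent call last):
  File "<stdin>", line 13, in <module>
ValueError: max() iterable argument is empty
```

```bash
cat > fit.py <<'E'
from h import *
from scipy.optimize import least_squares
np.set_printoptions(precision=4,suppress=True)
p=bot.capture("top");s=bot.capture("scene")
def g2w(v,x,y): a=v[2];return v[:2]+np.array([np.cos(a)*x-np.sin(a)*y,np.sin(a)*x+np.cos(a)*y])/1000
O=[((371.2,181),(105,135)),((432.3,177.4),(105,0)),((495.4,220.2),(-1,-129.5))]
O=[(w(p,c),g) for c,g in O]
f=least_squares(lambda v:np.concatenate([(g2w(v,g[0],g[1]-1.5)-c)*1000 for c,g in O]),[.54,-.15,0.])
print(f.x,np.degrees(f.x[2]),f.fun);np.save("g.npy",f.x)
for q in(p,s):
    for d in bot.trace("ring_a",q)[:6]:
        pts=np.argwhere(d["region"])[:,::-1].astype(np.float32)
        h=cv2.convexHull(pts)[:,0];ww=np.array([w(q,a,.02) for a in h]).astype(np.float32)
        e=cv2.fitEllipse(ww)
        print(round(d["p"],2),np.round(d["location"]),np.array(e[0]),np.array(e[1]),q["color"][d["region"]].mean(0).round())
im=p["color"].copy()
for poly in ([(50,75),(160,75),(160,195),(50,195)],[(50,-60),(160,-60),(160,60),(50,60)],[(-50,-182),(50,-182),(50,203),(-50,203)],[(50,203),(78,236)]):
    P=np.array([proj(p,[*g2w(f.x,*a),0]) for a in poly]).round().astype(int);cv2.polylines(im,[P],True,(255,0,255),1)
for a in((28,60),(68,60),(28,75),(-28,60),(-28,75),(28,-60),(28,-75),(-28,-60),(-28,-75)):
    cv2.circle(im,tuple(proj(p,[*g2w(f.x,*a),.041 if a[1]>0 else .037]).round().astype(int)),1,(0,0,0),-1)
cv2.imwrite("pics/ov.png",cv2.resize(np.ascontiguousarray(im[120:310,310:540,::-1]),None,fx=3,fy=3))
print("sleeve",w(p,bot.look_for("sleeve",p)[0]["location"],.06),w(s,bot.look_for("sleeve",s)[0]["location"],.05))
E
python3 fit.py
```

```text
[ 0.5361 -0.1599  0.0595] 3.4089289758076804 [-0.8649  0.1997  1.437  -0.5808 -0.5721  0.3811]
0.93 [274. 301.] [0.3648 0.165 ] [0.0816 0.0831] [176. 117.  76.]
0.88 [227. 278.] [0.4464 0.2759] [0.0838 0.0876] [235. 239. 243.]
0.87 [243. 177.] [0.6348 0.2463] [0.084  0.0893] [238. 241. 244.]
0.77 [196. 189.] [0.6013 0.3576] [0.0855 0.0886] [238. 241. 244.]
0.64 [426. 192.] [ 0.558  -0.1198] [0.3313 0.4731] [177. 159.  94.]
0.6 [152. 181.] [0.6298 0.4802] [0.0871 0.0912] [239. 164.  39.]
0.91 [317. 196.] [0.3677 0.1635] [0.0864 0.0993] [130.  93.  80.]
0.8 [420. 237.] [0.6046 0.3571] [0.0856 0.0963] [215. 216. 218.]
0.8 [382. 269.] [0.6376 0.2462] [0.0853 0.1029] [207. 210. 214.]
0.72 [467. 240.] [0.6337 0.4809] [0.0846 0.0987] [227. 142.  82.]
0.55 [368. 198.] [0.4507 0.2753] [0.087 0.099] [199. 203. 209.]
0.54 [229. 306.] [ 0.5718 -0.1124] [0.3014 0.5182] [153. 134. 105.]
sleeve [0.4762 0.3956] [0.4819 0.3942]
```

View pics/ov.png

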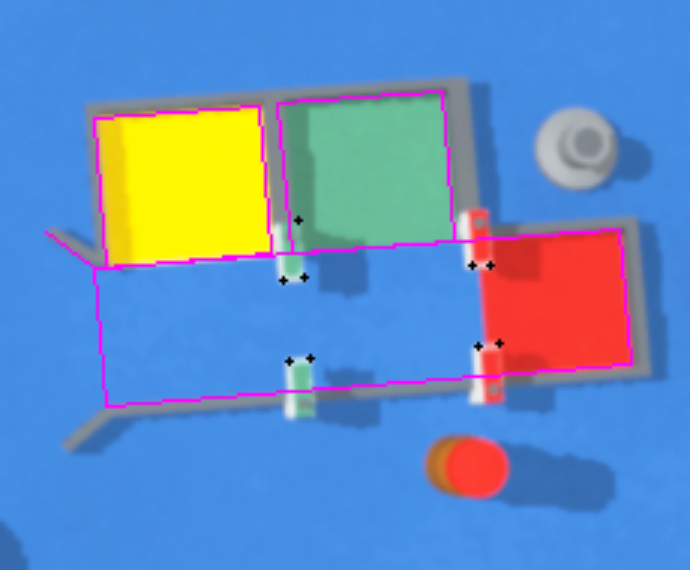

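The overlay fits: floor edges and lip tips coincide with the model. The gauge origin is at (0.536, -0.160) with a 3.4° heading.

drive_tool(motion="-0.94 -0.28 0 1.4; -1.88 -0.56 0 2.8; -2.82 -0.84 0 4.2; -3.76 -1.12 0 5.6; -4.7 -1.4 0 7; -5.64 -1.68 0 8.4; -6.58 -1.96 0 9.8; -7.52 -2.24 0 11.13", grip=0)

```text
time: 2.4
tcp_pos: [0.5206, 0.3303, 0.2188]
orientation: [[-0.053, 0.999, 0.0], [0.999, 0.053, 0.0], [0.0, 0.0, -1.0]]
force: [-0.3, 0.8, -0.3]
gripper_width: 0.0335
finger_force: 0.0
```

```bash
cat > st.py <<'E'
from h import *
import sys
np.set_printoptions(precision=2,suppress=True)
v=np.load("g.npy");A=np.array([[np.cos(v[2]),np.sin(v[2])],[-np.sin(v[2]),np.cos(v[2])]])
def gf(P): return A@(np.array(P)[:2]-v[:2])*1000
if __name__=="__main__":
    o=bot.get_obs();R=np.array(o["orientation"]);t=np.array(o["tcp_pos"])
    print("t",o["time"],"gauge mm",gf(t),"z",t[2]*1000,"ydeg in gauge",np.degrees(np.arctan2(R[1,1],R[0,1])-v[2]),"F",np.array(o["force"]),"w",o["gripper_width"]*1000)
    for P in((.6362,.2463),(.603,.3574),(.4485,.2757)): 
        d=R.T@(np.array([*P,.008])-t)/.05; print("ring g",gf(P),"units",d)
E
python3 st.py
```

```text
t 2.4 gauge mm [ 13.66 490.23] z 218.819788260996 ydeg in gauge -0.344962604385134 F [-0.32  0.84 -0.35] w 33.53037916684465
ring g [124.1  399.54] units [-1.8   2.22  4.22]
ring g [ 97.56 512.42] units [0.45 1.67 4.22]
ring g [-61.52 440.05] units [-1.01 -1.5   4.22]
```

drive_tool(motion="-0.6 0.74 0.2 0; -1.2 1.48 0.7 0; -1.8 2.22 1.4 0; -1.8 2.22 2.3 0; -1.8 2.22 3.2 0; -1.8 2.22 3.6 0; -1.8 2.22 3.6 0; -1.8 2.22 3.6 0")

```text
time: 3.2
tcp_pos: [0.6355, 0.2485, 0.0392]
orientation: [[-0.059, 0.998, 0.0], [0.998, 0.059, 0.0], [-0.0, 0.0, -1.0]]
force: [0.1, 0.6, 0.2]
gripper_width: 0.0001
finger_force: 0.0
```

```bash
python3 st.py; python3 - <<'E'
from h import *
p=bot.capture("wrist");save(p,"w1")
E
```

```text
t 3.2 gauge mm [123.53 401.83] z 39.19426080328284 ydeg in gauge 0.0015517719811854657 F [0.14 0.58 0.23] w 0.0708705041412001
ring g [124.1  399.54] units [-0.05  0.01  0.62]
ring g [ 97.56 512.42] units [ 2.21 -0.52  0.62]
ring g [-61.52 440.05] units [ 0.76 -3.7   0.62]
```

View pics/w1.png

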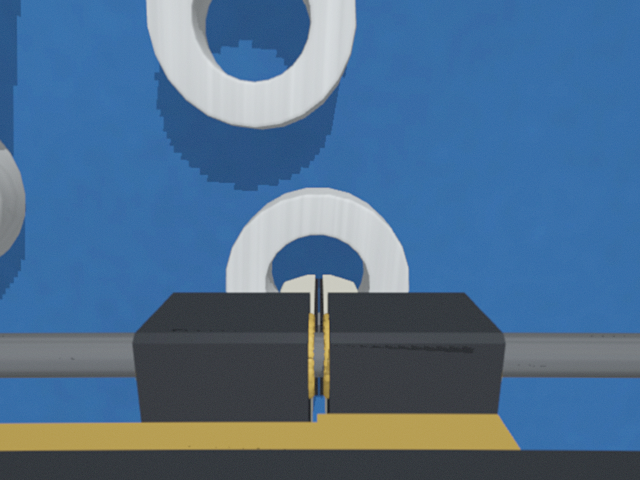

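The wrist view shows the closed fingers (column 320) centred on the ring's bore (ring spans columns 227–408).

drive_tool(motion="-0.04 0.02 0.2 0; -0.04 0.02 0.4 0; -0.04 0.02 0.62 0; -0.04 0.02 0.62 0")

```text
time: 3.65
tcp_pos: [0.6346, 0.246, 0.005]
orientation: [[-0.059, 0.998, -0.004], [0.998, 0.059, -0.001], [-0.001, -0.004, -1.0]]
force: [-0.2, -0.7, -1.0]
gripper_width: 0.0
finger_force: 0.0
```

drive_tool(motion="0 0 0 0; 0 0 0 0", grip=0.09)

```text
time: 3.85
tcp_pos: [0.6366, 0.2466, 0.0079]
orientation: [[-0.06, 0.998, 0.0], [0.998, 0.06, 0.0], [0.0, 0.0, -1.0]]
force: [0.0, 0.1, -0.2]
gripper_width: 0.0076
finger_force: 0.0
```

```bash
python3 st.py
```

```text
t 3.85 gauge mm [124.49 399.84] z 7.8937400969609355 ydeg in gauge 0.0031693532972190937 F [ 0.01  0.09 -0.19] w 7.5512167143444495
ring g [124.1  399.54] units [-0.01 -0.01 -0.  ]
ring g [ 97.56 512.42] units [ 2.25 -0.54 -0.  ]
ring g [-61.52 440.05] units [ 0.8  -3.72 -0.  ]
```

drive_tool(motion="-0.15 -0.15 0 0; -0.5 -0.5 0 0; -0.9 -0.9 0 0; -1.35 -1.3 0 0; -1.75 -1.7 0 0; -2.15 -2.1 0 0; -2.45 -2.4 0 0; -2.6 -2.49 0 0")

```text
time: 4.65
tcp_pos: [0.5194, 0.1086, 0.0083]
orientation: [[-0.059, 0.998, 0.001], [0.998, 0.059, 0.0], [0.0, 0.001, -1.0]]
force: [-0.2, 1.8, -1.3]
gripper_width: 0.0084
finger_force: 1.2
```

drive_tool(motion="-0.25 0 0 0; -0.6 0 0 0; -1.0 0 0 0; -1.4 0 0 0; -1.8 0 0 0; -2.2 0 0 0; -2.5 0 0 0; -2.7 0 0 0")

```text
time: 5.45
tcp_pos: [0.5288, -0.0264, 0.0081]
orientation: [[-0.059, 0.998, 0.001], [0.998, 0.059, 0.0], [0.0, 0.001, -1.0]]
force: [-0.3, 3.4, 4.0]
gripper_width: 0.0084
finger_force: 2.2
```

```bash
python3 st.py
```

```text
t 5.45 gauge mm [  0.7  133.67] z 8.090623812971748 ydeg in gauge -0.03728555059494626 F [-0.35  3.42  4.  ] w 8.408634219182703
ring g [124.1  399.54] units [5.32 2.46 0.  ]
ring g [ 97.56 512.42] units [7.58 1.93 0.  ]
ring g [-61.52 440.05] units [ 6.13 -1.25  0.  ]
```

drive_tool(motion="-0.1 0 0 0; -0.2 0 0 0; -0.3 0 0 0; -0.4 0 0 0; -0.4 0 0 0")

```text
time: 5.95
tcp_pos: [0.5293, -0.0459, 0.0078]
orientation: [[-0.059, 0.998, 0.0], [0.998, 0.059, -0.001], [-0.001, 0.0, -1.0]]
force: [0.8, 0.8, 2.3]
gripper_width: 0.0083
finger_force: 2.0
```

drive_tool(motion="-0.1 0 0 0; -0.18 0 0 0")

```text
time: 6.15
tcp_pos: [0.5296, -0.0544, 0.0077]
orientation: [[-0.06, 0.998, -0.0], [0.998, 0.06, 0.0], [0.0, -0.0, -1.0]]
force: [1.1, 3.6, 3.1]
gripper_width: 0.0083
finger_force: 2.9
```

drive_tool(motion="-0.04 0 0 0")

```text
time: 6.25
tcp_pos: [0.5297, -0.0567, 0.0077]
orientation: [[-0.059, 0.998, 0.0], [0.998, 0.059, 0.0], [0.0, 0.0, -1.0]]
force: [0.5, 4.5, 4.4]
gripper_width: 0.0081
finger_force: 3.0
```

```bash
python3 st.py
```

```text
t 6.25 gauge mm [ -0.19 103.43] z 7.6763543170398245 ydeg in gauge -0.005650747558952993 F [0.47 4.55 4.38] w 8.057923244014122
ring g [124.1  399.54] units [ 5.92  2.49 -0.01]
ring g [ 97.56 512.42] units [ 8.18  1.95 -0.01]
ring g [-61.52 440.05] units [ 6.73 -1.23 -0.01]
```

drive_tool(motion="-0.03 0 0 0; -0.03 0 0 0")

```text
time: 6.45
tcp_pos: [0.5298, -0.0582, 0.0076]
orientation: [[-0.059, 0.998, -0.0], [0.998, 0.059, -0.0], [-0.0, -0.0, -1.0]]
force: [-0.3, 2.4, 4.2]
gripper_width: 0.0084
finger_force: 2.5
```

```bash
python3 st.py
```

```text
t 6.45 gauge mm [ -0.23 101.95] z 7.645477038657356 ydeg in gauge -0.014249656543090163 F [-0.32  2.41  4.21] w 8.351048437670702
ring g [124.1  399.54] units [ 5.95  2.49 -0.01]
ring g [ 97.56 512.42] units [ 8.21  1.95 -0.01]
ring g [-61.52 440.05] units [ 6.76 -1.23 -0.01]
```

drive_tool(motion="-0.06 0 0 0; -0.06 0 0 0")

```text
time: 6.65
tcp_pos: [0.5299, -0.0608, 0.0076]
orientation: [[-0.059, 0.998, -0.0], [0.998, 0.059, 0.0], [0.0, -0.0, -1.0]]
force: [0.2, 3.8, 4.8]
gripper_width: 0.0081
finger_force: 3.4
```

```bash
python3 st.py
```

```text
t 6.65 gauge mm [-0.27 99.27] z 7.593224081369716 ydeg in gauge 0.0007102811197284806 F [0.16 3.76 4.82] w 8.123758235567184
ring g [124.1  399.54] units [ 6.01  2.49 -0.01]
ring g [ 97.56 512.42] units [ 8.26  1.96 -0.01]
ring g [-61.52 440.05] units [ 6.82 -1.23 -0.01]
```

drive_tool(motion="-0.06 0 0 0; -0.06 0 0 0")

```text
time: 6.85
tcp_pos: [0.5299, -0.0623, 0.0075]
orientation: [[-0.06, 0.998, -0.001], [0.998, 0.06, 0.003], [0.003, -0.0, -1.0]]
force: [-1.4, 11.8, 6.0]
gripper_width: 0.0081
finger_force: 7.4
```

```bash
python3 st.py; python3 - <<'E'
from h import *
p=bot.capture("wrist");q=bot.capture("scene")
a=cv2.resize(q["color"][200:380,110:350],(720,540));b=p["color"]
cv2.imwrite("pics/c1.png",np.hstack([a[:, :400+0] if 0 else cv2.resize(a,(400,300)),cv2.resize(b,(400,300))])[:,:,::-1])
E
```

```text
t 6.85 gauge mm [-0.34 97.83] z 7.499276232314649 ydeg in gauge 0.002873797298568058 F [-1.4  11.83  6.02] w 8.091947096517101
ring g [124.1  399.54] units [6.03 2.49 0.01]
ring g [ 97.56 512.42] units [8.29 1.96 0.01]
ring g [-61.52 440.05] units [ 6.84 -1.22  0.01]
```

View pics/c1.png

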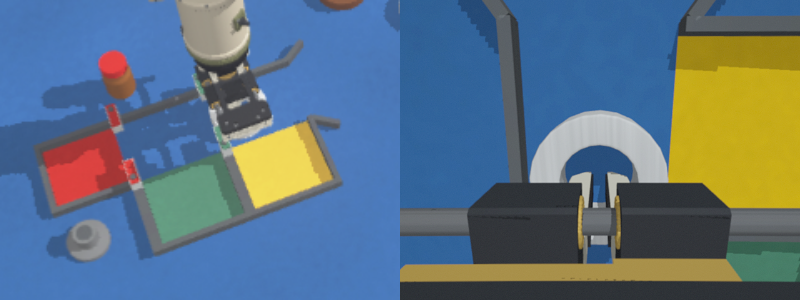

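The wrist view shows the ring centred in the lane, short of the go bridge. The force jumped to about 12 N, so this ring is oversize. I'll back off and take it to the yellow bay.

drive_tool(motion="0.1 0 0 0; 0.2 0 0 0; 0.2 0 0 0", grip=0.25)

```text
time: 7.25
tcp_pos: [0.5295, -0.054, 0.0076]
orientation: [[-0.06, 0.998, -0.0], [0.998, 0.06, -0.001], [-0.001, -0.0, -1.0]]
force: [-0.8, -0.8, 2.2]
gripper_width: 0.0105
finger_force: 25.8
```

drive_tool(motion="0.1 0 0 0; 0.25 0 0 0; 0.4 0 0 0; 0.55 0 0 0; 0.65 0 0 0; 0.69 0 0 0; 0.69 0 0 0")

```text
time: 7.95
tcp_pos: [0.5274, -0.0186, 0.0076]
orientation: [[-0.06, 0.998, -0.0], [0.998, 0.06, 0.001], [0.001, -0.0, -1.0]]
force: [-0.1, 1.9, 2.8]
gripper_width: 0.0099
finger_force: 26.5
```

```bash
python3 st.py
```

```text
t 7.95 gauge mm [ -0.31 141.59] z 7.565007941947914 ydeg in gauge 0.031942839157458644 F [-0.08  1.85  2.82] w 9.866978737651246
ring g [124.1  399.54] units [ 5.16  2.49 -0.01]
ring g [ 97.56 512.42] units [ 7.42  1.96 -0.  ]
ring g [-61.52 440.05] units [ 5.97 -1.22 -0.  ]
```

```bash
python3 - <<'E'
from st import *
from scipy.optimize import least_squares
p=bot.capture("wrist");t=bot.get_obs()["tcp_pos"]
d=bot.trace("ring_a",p)[0];m=d["region"].astype(np.uint8)
c=max(cv2.findContours(m,cv2.RETR_EXTERNAL,cv2.CHAIN_APPROX_NONE)[0],key=len)[:,0]
K=c[:,1]<d["location"][1]
for z in(.018,.022,.026):
    W=np.array([w(p,a,z) for a in c[K]])
    f=least_squares(lambda v:np.hypot(*(W-v[:2]).T)*1000-43,np.array(t[:2]),loss="soft_l1",x_scale=.01)
    f2=least_squares(lambda v:np.hypot(*(W-v[:2]).T)*1000-v[2]*1000,[*t[:2],.043],loss="soft_l1",x_scale=.01)
    print(z,gf(f.x),np.abs(f.fun).mean(),gf(f2.x),f2.x[2]*1000,"tcp",gf(t))
im=p["color"].copy()
def g2w(x,y): return A.T@(np.array([x,y])/1000)+v[:2]
for poly,z in(([(50,75),(160,75),(160,195),(50,195)],0),([(50,75),(160,75),(160,195),(50,195)],.015),([(-50,70),(-50,203),(-78,236)],.015),([(50,203),(78,236)],.015)):
    P=np.array([proj(p,[*g2w(*a),z]) for a in poly]).round().astype(int);cv2.polylines(im,[P],z==0,(255,0,255) if z==0 else (0,255,0),1)
cv2.polylines(im,[c.astype(int)],True,(255,0,0),1)
cv2.imwrite("pics/w2.png",im[:,:,::-1])
E
```

```text
0.018 [ -0.39 149.14] 2.643900417514837 [ -0.39 149.89] 42.349174160980084 tcp [ -0.28 141.58]
0.022 [ -0.37 149.33] 2.6733663976313484 [ -0.39 151.32] 41.28199019296929 tcp [ -0.28 141.58]
0.026 [ -0.33 149.53] 2.7168412616537276 [ -0.39 152.75] 40.21472520747459 tcp [ -0.28 141.58]
```

View pics/w2.png

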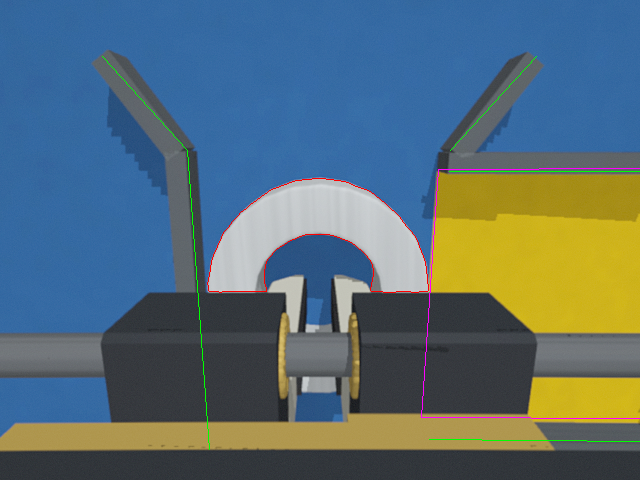

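```bash
python3 - <<'E'
from st import *
p=bot.capture("wrist")
for z in(.018,.022,.026,0.): print(z,gf(w(p,(318,179),z))-[0,43], gf(w(p,(318,235),z))-[0,24])
E
```

```text
0.018 [ -0.33 149.28] [ -0.35 146.45]
0.022 [ -0.33 149.64] [ -0.34 147.37]
0.026 [ -0.33 150.  ] [ -0.34 148.29]
0.0 [ -0.34 147.64] [ -0.36 142.3 ]
```

drive_tool(motion="-0.1 0 0 0; -0.25 0.1 0 0; -0.28 0.4 0 0; -0.28 0.8 0 0; -0.28 1.2 0 0; -0.28 1.6 0 0; -0.28 1.95 0 0; -0.28 2.13 0 0")

```text
time: 8.9
tcp_pos: [0.6353, -0.028, 0.0075]
orientation: [[-0.059, 0.998, -0.001], [0.998, 0.059, -0.001], [-0.001, -0.001, -1.0]]
force: [-6.6, -0.9, 8.3]
gripper_width: 0.0113
finger_force: 26.2
```

drive_tool(motion="0 0 0 0; 0 0 0 0; 0.1 0 0 0; 0.14 0 0 0; 0.14 0 0 0", grip=0)

```text
time: 9.4
tcp_pos: [0.6335, -0.0196, 0.0074]
orientation: [[-0.06, 0.998, -0.001], [0.998, 0.06, 0.0], [0.0, -0.001, -1.0]]
force: [0.3, 0.0, 0.6]
gripper_width: 0.0004
finger_force: 0.0
```

drive_tool(motion="0 0 -0.1 0; 0 0 -0.3 0; 0 0 -0.6 0; 0 0 -0.9 0; 0 0 -1.0 0")

```text
time: 9.9
tcp_pos: [0.6363, -0.0204, 0.0614]
orientation: [[-0.059, 0.998, 0.005], [0.998, 0.059, -0.001], [-0.001, 0.005, -1.0]]
force: [0.4, 0.1, -0.3]
gripper_width: 0.0007
finger_force: 0.0
```

```bash
python3 - <<'E'
from st import *
p=bot.capture("wrist");save(p,"w3")
m=bot.trace("ring_a",p)[0]["region"]
r,c=np.argwhere(m)[0];cols=np.where(m[r])[0];px=(cols.mean(),r);cc=np.argwhere(m)[:,1]
print("ring centre",gf(w(p,px,.026))-[0,43],px,cc.min(),cc.max())
E
python3 st.py
```

```text
ring centre [105.5  134.45] (np.float64(312.0), np.int64(184)) 232 396
t 10.0 gauge mm [107.75 133.43] z 59.950817528007555 ydeg in gauge -0.005663986314233025 F [ 0.85 -0.14 -0.5 ] w 0.770372295323972
ring g [124.1  399.54] units [5.32 0.32 1.04]
ring g [ 97.56 512.42] units [ 7.58 -0.21  1.03]
ring g [-61.52 440.05] units [ 6.13 -3.39  1.02]
```

The yellow-bay ring sits at (105.5, 134.5) in the gauge frame, well inside. Next ring.

drive_tool(motion="0.95 -0.03 -0.1 -0.7; 1.9 -0.06 -0.1 -1.4; 2.85 -0.09 -0.1 -2.1; 3.8 -0.12 -0.1 -2.8; 4.75 -0.14 -0.1 -3.5; 5.7 -0.16 -0.1 -4.2; 6.65 -0.19 0 -4.8; 7.58 -0.21 0.2 -5")

```text
time: 10.8
tcp_pos: [0.6011, 0.3598, 0.048]
orientation: [[-0.553, 0.833, 0.001], [0.833, 0.553, 0.001], [-0.0, 0.001, -1.0]]
force: [0.5, 0.3, -0.3]
gripper_width: 0.0006
finger_force: 0.0
```

drive_tool(motion="0 0 0.2 0; 0 0 0.2 0")

```text
time: 11.0
tcp_pos: [0.5989, 0.358, 0.0346]
orientation: [[-0.553, 0.833, -0.004], [0.833, 0.553, -0.002], [0.0, -0.005, -1.0]]
force: [0.3, -0.7, 0.3]
gripper_width: 0.0002
finger_force: 0.0
```

```bash
python3 st.py; python3 - <<'E'
from h import *
p=bot.capture("wrist");save(p,"w4")
E
```

```text
t 11.0 gauge mm [ 93.55 513.23] z 34.58638561582987 ydeg in gauge 30.133841914875706 F [ 0.35 -0.68  0.31] w 0.24468562522245185
ring g [124.1  399.54] units [-2.27 -0.61  0.53]
ring g [ 97.56 512.42] units [-0.05  0.06  0.53]
ring g [-61.52 440.05] units [ 0.29 -3.41  0.55]
```

View pics/w4.png

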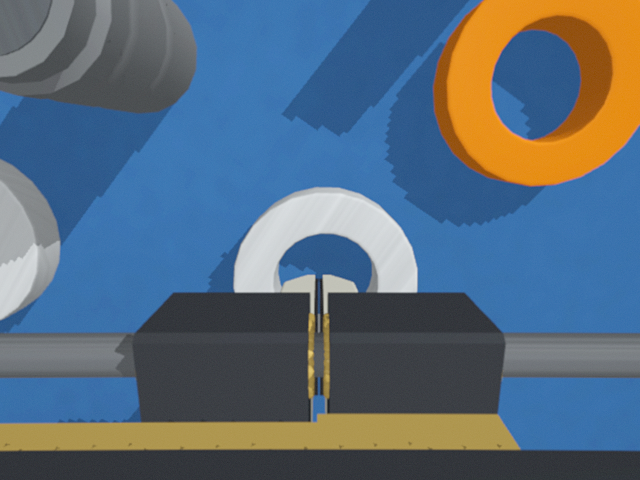

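drive_tool(motion="-0.05 0.06 0.15 0; -0.05 0.06 0.35 0; -0.05 0.06 0.53 0; -0.05 0.06 0.53 0")

```text
time: 11.45
tcp_pos: [0.604, 0.3556, 0.0087]
orientation: [[-0.55, 0.835, -0.003], [0.835, 0.55, -0.002], [0.0, -0.004, -1.0]]
force: [-0.3, -0.7, 0.0]
gripper_width: 0.0005
finger_force: 0.0
```

drive_tool(motion="0 0 0 0; 0 0 0 0", grip=0.09)

```text
time: 11.65
tcp_pos: [0.6054, 0.3572, 0.0115]
orientation: [[-0.55, 0.835, 0.0], [0.835, 0.55, 0.0], [-0.0, 0.0, -1.0]]
force: [-0.4, 0.5, 0.0]
gripper_width: 0.0074
finger_force: 0.2
```

```bash
python3 st.py
```

```text
t 11.65 gauge mm [ 99.91 512.04] z 11.540173068785572 ydeg in gauge 29.983925294877757 F [-0.39  0.48  0.01] w 7.372224205404482
ring g [124.1  399.54] units [-2.19 -0.71  0.07]
ring g [ 97.56 512.42] units [ 0.03 -0.04  0.07]
ring g [-61.52 440.05] units [ 0.37 -3.52  0.07]
```

drive_tool(motion="-0.13 -0.17 0.03 0; -0.39 -0.5 0.07 0; -0.72 -0.92 0.07 0; -1.05 -1.34 0.07 0; -1.38 -1.76 0.07 0; -1.71 -2.18 0.07 0; -2.03 -2.6 0.07 0; -2.36 -3.02 0.07 0")

```text
time: 12.45
tcp_pos: [0.5444, 0.1749, 0.0088]
orientation: [[-0.551, 0.835, 0.003], [0.835, 0.551, 0.001], [-0.001, 0.003, -1.0]]
force: [1.1, 2.9, 1.6]
gripper_width: 0.0085
finger_force: 2.4
```

drive_tool(motion="-0.3 -0.39 0 0.6; -0.57 -0.73 0 1.6; -0.78 -1.0 0 2.8; -0.9 -1.15 0 4; -0.92 -1.18 0 5; -0.92 -1.18 0 5")

```text
time: 13.05
tcp_pos: [0.52, 0.1039, 0.0082]
orientation: [[-0.057, 0.998, 0.001], [0.998, 0.057, -0.0], [-0.0, 0.001, -1.0]]
force: [-0.8, -0.5, -1.1]
gripper_width: 0.0081
finger_force: 0.2
```

```bash
python3 st.py
```

```text
t 13.05 gauge mm [ -0.34 264.31] z 8.158870563251448 ydeg in gauge -0.13795728576185312 F [-0.85 -0.48 -1.12] w 8.10722232618669
ring g [124.1  399.54] units [2.71 2.48 0.01]
ring g [ 97.56 512.42] units [4.97 1.95 0.  ]
ring g [-61.52 440.05] units [ 3.51 -1.23  0.  ]
```

drive_tool(motion="-0.25 0 0 0; -0.65 0 0 0; -1.1 0 0 0; -1.55 0 0 0; -2.0 0 0 0; -2.4 0 0 0; -2.75 0 0 0; -2.95 0 0 0")

```text
time: 13.85
tcp_pos: [0.529, -0.044, 0.0079]
orientation: [[-0.061, 0.998, 0.0], [0.998, 0.061, -0.0], [-0.0, 0.0, -1.0]]
force: [0.1, 3.5, 2.7]
gripper_width: 0.0083
finger_force: 2.1
```

drive_tool(motion="-0.1 0 0 0; -0.2 0 0 0")

```text
time: 14.05
tcp_pos: [0.5296, -0.0525, 0.0078]
orientation: [[-0.06, 0.998, 0.0], [0.998, 0.06, 0.0], [0.0, 0.0, -1.0]]
force: [-0.1, 4.1, 3.6]
gripper_width: 0.0087
finger_force: 2.4
```

drive_tool(motion="-0.06 0 0 0; -0.06 0 0 0")

```text
time: 14.25
tcp_pos: [0.5298, -0.0556, 0.0077]
orientation: [[-0.06, 0.998, 0.0], [0.998, 0.06, -0.0], [-0.0, 0.0, -1.0]]
force: [0.3, 2.5, 2.4]
gripper_width: 0.0079
finger_force: 1.7
```

drive_tool(motion="-0.04 0 0 0; -0.04 0 0 0")

```text
time: 14.45
tcp_pos: [0.5298, -0.0574, 0.0077]
orientation: [[-0.06, 0.998, 0.0], [0.998, 0.06, 0.0], [0.0, 0.0, -1.0]]
force: [-0.8, 3.8, 3.2]
gripper_width: 0.0083
finger_force: 2.3
```

```bash
python3 st.py
```

```text
t 14.45 gauge mm [ -0.15 102.75] z 7.683517657490972 ydeg in gauge 0.027414286597956864 F [-0.81  3.79  3.24] w 8.272071752854641
ring g [124.1  399.54] units [ 5.93  2.49 -0.01]
ring g [ 97.56 512.42] units [ 8.19  1.96 -0.01]
ring g [-61.52 440.05] units [ 6.75 -1.22 -0.01]
```

drive_tool(motion="-0.04 0 0 0; -0.07 0 0 0; -0.07 0 0 0")

```text
time: 14.75
tcp_pos: [0.53, -0.0612, 0.0076]
orientation: [[-0.059, 0.998, -0.0], [0.998, 0.059, -0.0], [-0.0, -0.0, -1.0]]
force: [0.2, 3.1, 3.0]
gripper_width: 0.0082
finger_force: 2.4
```

drive_tool(motion="-0.03 0 0 0; -0.03 0 0 0")

```text
time: 14.95
tcp_pos: [0.5301, -0.0627, 0.0076]
orientation: [[-0.059, 0.998, -0.0], [0.998, 0.059, -0.0], [-0.0, -0.0, -1.0]]
force: [-0.6, 2.6, 2.5]
gripper_width: 0.0085
finger_force: 2.4
```

drive_tool(motion="-0.04 0 0 0; -0.04 0 0 0")

```text
time: 15.15
tcp_pos: [0.5302, -0.0648, 0.0076]
orientation: [[-0.059, 0.998, 0.0], [0.998, 0.059, -0.0], [-0.0, -0.0, -1.0]]
force: [0.1, 2.7, 3.6]
gripper_width: 0.0082
finger_force: 2.4
```

drive_tool(motion="-0.04 0 0 0; -0.04 0 0 0")

```text
time: 15.35
tcp_pos: [0.5303, -0.0668, 0.0076]
orientation: [[-0.059, 0.998, -0.0], [0.998, 0.059, -0.0], [-0.0, -0.0, -1.0]]
force: [-0.4, 2.0, 3.8]
gripper_width: 0.0085
finger_force: 2.4
```

Passed the go bridge. Carry on to the no-go.

drive_tool(motion="-0.1 0 0 0; -0.25 0 0 0; -0.42 0 0 0; -0.6 0 0 0; -0.8 0 0 0; -1.0 0 0 0; -1.2 0 0 0; -1.4 0 0 0")

```text
time: 16.15
tcp_pos: [0.5344, -0.1374, 0.0076]
orientation: [[-0.059, 0.998, -0.0], [0.998, 0.059, -0.0], [-0.0, -0.0, -1.0]]
force: [-1.1, 4.0, 3.3]
gripper_width: 0.0082
finger_force: 2.7
```

drive_tool(motion="-0.2 0 0 0; -0.4 0 0 0; -0.57 0 0 0; -0.7 0 0 0; -0.8 0 0 0; -0.88 0 0 0")

```text
time: 16.75
tcp_pos: [0.5371, -0.1807, 0.0076]
orientation: [[-0.059, 0.998, -0.0], [0.998, 0.059, 0.0], [0.0, -0.0, -1.0]]
force: [0.9, 4.4, 3.9]
gripper_width: 0.0084
finger_force: 2.8
```

drive_tool(motion="-0.06 0 0 0; -0.06 0 0 0")

```text
time: 16.95
tcp_pos: [0.5373, -0.1838, 0.0076]
orientation: [[-0.059, 0.998, 0.0], [0.998, 0.059, -0.0], [-0.0, -0.0, -1.0]]
force: [0.1, 0.3, 3.2]
gripper_width: 0.0085
finger_force: 1.9
```

```bash
python3 st.py
```

```text
t 16.95 gauge mm [ -0.25 -23.92] z 7.629882505397079 ydeg in gauge -0.00545456107151471 F [0.09 0.27 3.22] w 8.546647624243104
ring g [124.1  399.54] units [ 8.47  2.49 -0.01]
ring g [ 97.56 512.42] units [10.73  1.96 -0.01]
ring g [-61.52 440.05] units [ 9.28 -1.23 -0.01]
```

drive_tool(motion="-0.08 0 0 0; -0.14 0 0 0; -0.16 0 0 0")

```text
time: 17.25
tcp_pos: [0.5378, -0.1916, 0.0076]
orientation: [[-0.059, 0.998, 0.0], [0.998, 0.059, -0.0], [-0.0, 0.0, -1.0]]
force: [0.3, 3.1, 3.3]
gripper_width: 0.0084
finger_force: 2.7
```

drive_tool(motion="-0.04 0 0 0; -0.04 0 0 0")

```text
time: 17.45
tcp_pos: [0.5379, -0.1936, 0.0077]
orientation: [[-0.059, 0.998, 0.0], [0.998, 0.059, -0.0], [-0.0, 0.0, -1.0]]
force: [0.2, 3.2, 3.1]
gripper_width: 0.0085
finger_force: 2.4
```

drive_tool(motion="-0.03 0 0 0; -0.03 0 0 0")

```text
time: 17.65
tcp_pos: [0.5379, -0.1949, 0.0076]
orientation: [[-0.059, 0.998, -0.0], [0.998, 0.059, 0.0], [0.0, -0.0, -1.0]]
force: [-1.4, 3.7, 3.6]
gripper_width: 0.0084
finger_force: 2.6
```

TCP is at about y = -35, so I'll continue in small steps.

drive_tool(motion="-0.03 0 0 0; -0.03 0 0 0")

```text
time: 17.85
tcp_pos: [0.5379, -0.1958, 0.0076]
orientation: [[-0.059, 0.998, -0.0], [0.998, 0.059, 0.001], [0.001, -0.0, -1.0]]
force: [-0.7, 6.4, 3.9]
gripper_width: 0.0082
finger_force: 3.7
```

drive_tool(motion="-0.03 0 0 0; -0.03 0 0 0")

```text
time: 18.05
tcp_pos: [0.5379, -0.1966, 0.0075]
orientation: [[-0.06, 0.998, -0.001], [0.998, 0.06, 0.002], [0.002, -0.001, -1.0]]
force: [-0.5, 8.3, 4.9]
gripper_width: 0.008
finger_force: 5.3
```

It's stopped at the no-go bridge, where I predicted, so this ring is good. I'll back off and take it to the green bay.

drive_tool(motion="0.1 0 0 0; 0.2 0 0 0; 0.2 0 0 0", grip=0.25)

```text
time: 18.35
tcp_pos: [0.5375, -0.1877, 0.0076]
orientation: [[-0.06, 0.998, 0.0], [0.998, 0.06, -0.0], [-0.0, 0.0, -1.0]]
force: [0.3, -0.6, 1.1]
gripper_width: 0.0107
finger_force: 25.9
```

drive_tool(motion="0.12 0 0 0; 0.25 0 0 0; 0.35 0 0 0; 0.38 0 0 0; 0.38 0 0 0")

```text
time: 18.85
tcp_pos: [0.5363, -0.1681, 0.0076]
orientation: [[-0.06, 0.998, -0.0], [0.998, 0.06, 0.001], [0.001, -0.0, -1.0]]
force: [-0.9, 1.4, 2.5]
gripper_width: 0.0113
finger_force: 26.4
```

```bash
cat > rc.py <<'E'
from st import *
p=bot.capture("wrist")
for d in bot.trace("ring_a",p)[:2]:
    m=d["region"];r,c=np.argwhere(m)[0];cols=np.where(m[r])[0];px=(cols.mean(),r);cc=np.argwhere(m)[:,1]
    print("ring centre",gf(w(p,px,.022))-[0,43],px,cc.min(),cc.max(),d["p"])
E
python3 rc.py; python3 st.py
```

```text
ring centre [85.07 59.03] (np.float64(574.0), np.int64(0)) 509 639 0.92
ring centre [2.29 0.66] (np.float64(325.0), np.int64(177)) 211 425 0.86
t 18.95 gauge mm [-0.24 -8.28] z 7.600304854570122 ydeg in gauge 0.009142785791287024 F [0.18 2.21 1.8 ] w 10.53192445183738
ring g [124.1  399.54] units [ 8.16  2.49 -0.  ]
ring g [ 97.56 512.42] units [10.41  1.96  0.  ]
ring g [-61.52 440.05] units [ 8.97 -1.22  0.  ]
```

drive_tool(motion="0 0.1 0 0; 0 0.35 0 0; 0 0.7 0 0; 0 1.1 0 0; 0 1.5 0 0; 0 1.85 0 0; 0 2.05 0 0; 0 2.13 0 0")

```text
time: 19.75
tcp_pos: [0.6431, -0.1626, 0.0075]
orientation: [[-0.06, 0.998, -0.001], [0.998, 0.06, -0.0], [0.0, -0.001, -1.0]]
force: [-5.3, 0.8, 5.7]
gripper_width: 0.0118
finger_force: 26.1
```

drive_tool(motion="0 0 0 0; 0 0 0 0; 0.1 0 0 0; 0.15 0 0 0; 0.15 0 0 0", grip=0)

```text
time: 20.25
tcp_pos: [0.6417, -0.1544, 0.0074]
orientation: [[-0.06, 0.998, -0.001], [0.998, 0.06, 0.0], [0.0, -0.001, -1.0]]
force: [-0.6, 0.8, -0.0]
gripper_width: 0.0003
finger_force: 0.0
```

drive_tool(motion="0 0 -0.1 0; 0 0 -0.3 0; 0 0 -0.6 0; 0 0 -0.9 0; 0 0 -1.1 0")

```text
time: 20.75
tcp_pos: [0.6436, -0.1556, 0.0658]
orientation: [[-0.059, 0.998, 0.003], [0.998, 0.059, -0.001], [-0.001, 0.003, -1.0]]
force: [0.5, -0.8, -0.7]
gripper_width: 0.0009
finger_force: 0.0
```

```bash
python3 rc.py; python3 st.py
```

```text
ring centre [107.12  -0.79] (np.float64(317.0), np.int64(182)) 238 395 0.95
ring centre [106.55  82.73] (np.float64(315.5), np.int64(0)) 224 407 0.6
t 20.85 gauge mm [108.19  -2.26] z 66.08528692731299 ydeg in gauge -0.005341925803311747 F [ 1.25 -0.16 -0.42] w 0.6003072439028426
ring g [124.1  399.54] units [8.04 0.31 1.15]
ring g [ 97.56 512.42] units [10.3  -0.22  1.14]
ring g [-61.52 440.05] units [ 8.85 -3.4   1.13]
```

drive_tool(motion="0.9 -0.34 -0.1 0; 1.8 -0.68 -0.1 0; 2.7 -1.02 -0.1 0; 3.6 -1.36 -0.1 0; 4.5 -1.7 -0.1 0; 5.4 -2.04 -0.1 0; 6.3 -2.38 -0.1 0; 7.2 -2.72 -0.1 0")

```text
time: 21.65
tcp_pos: [0.4838, 0.1977, 0.0675]
orientation: [[-0.059, 0.998, -0.0], [0.998, 0.059, -0.0], [-0.0, -0.0, -1.0]]
force: [1.4, 0.7, -0.2]
gripper_width: 0.0004
finger_force: 0.0
```

drive_tool(motion="0.9 -0.36 0.2 0; 1.65 -0.68 0.5 0; 1.65 -0.68 0.7 0; 1.65 -0.68 0.7 0")

```text
time: 22.05
tcp_pos: [0.4442, 0.2765, 0.0306]
orientation: [[-0.062, 0.998, -0.003], [0.998, 0.062, -0.002], [-0.002, -0.003, -1.0]]
force: [0.1, -0.9, -0.5]
gripper_width: 0.0004
finger_force: 0.0
```

```bash
python3 rc.py; python3 st.py
```

```text
ring centre [-154.78  347.01] (np.float64(133.5), np.int64(387)) 83 140 0.87
ring centre [-66.77 444.52] (np.float64(316.0), np.int64(185)) 228 411 0.64
t 22.15 gauge mm [-63.63 440.19] z 32.44021543961878 ydeg in gauge -0.020197699715503472 F [-0.38 -0.38  0.32] w 0.28522087791516965
ring g [124.1  399.54] units [-0.81  3.76  0.49]
ring g [ 97.56 512.42] units [1.45 3.22 0.49]
ring g [-61.52 440.05] units [-0.    0.04  0.49]
```

drive_tool(motion="0.03 0 0.15 0; 0.03 0 0.35 0; 0.03 0 0.48 0; 0.03 0 0.48 0")

```text
time: 22.55
tcp_pos: [0.4453, 0.277, 0.007]
orientation: [[-0.059, 0.998, -0.002], [0.998, 0.059, -0.001], [-0.001, -0.002, -1.0]]
force: [-0.5, 0.2, -0.4]
gripper_width: 0.0009
finger_force: 0.0
```

drive_tool(motion="0 0 0 0; 0 0 0 0", grip=0.09)

```text
time: 22.75
tcp_pos: [0.4464, 0.2781, 0.0089]
orientation: [[-0.059, 0.998, 0.0], [0.998, 0.059, 0.0], [0.0, 0.0, -1.0]]
force: [0.5, 0.1, 0.2]
gripper_width: 0.008
finger_force: 0.0
```

```bash
python3 st.py
```

```text
t 22.75 gauge mm [-63.43 442.57] z 8.893650191846291 ydeg in gauge -0.009832065683703121 F [0.5  0.14 0.17] w 8.042291817285145
ring g [124.1  399.54] units [-0.86  3.75  0.02]
ring g [ 97.56 512.42] units [1.4  3.22 0.02]
ring g [-61.52 440.05] units [-0.05  0.04  0.02]
```

drive_tool(motion="-0.1 0.15 0.02 0; -0.35 0.4 0.02 0; -0.75 0.7 0.02 0; -1.2 1.0 0.02 0; -1.65 1.2 0.02 0; -2.1 1.27 0.02 0; -2.55 1.27 0.02 0; -3.0 1.27 0.02 0")

```text
time: 23.55
tcp_pos: [0.5194, 0.1311, 0.0081]
orientation: [[-0.059, 0.998, 0.001], [0.998, 0.059, 0.0], [0.0, 0.001, -1.0]]
force: [0.0, 1.7, -0.0]
gripper_width: 0.0085
finger_force: 1.1
```

drive_tool(motion="-0.45 0 0 0; -0.9 0 0 0; -1.35 0 0 0; -1.8 0 0 0; -2.25 0 0 0; -2.7 0 0 0; -3.05 0 0 0; -3.3 0 0 0")

```text
time: 24.35
tcp_pos: [0.5289, -0.0341, 0.008]
orientation: [[-0.059, 0.998, 0.001], [0.998, 0.059, -0.0], [-0.0, 0.001, -1.0]]
force: [0.0, 1.6, 0.9]
gripper_width: 0.0081
finger_force: 1.2
```

drive_tool(motion="-0.1 0 0 0; -0.2 0 0 0")

```text
time: 24.55
tcp_pos: [0.5291, -0.0426, 0.0078]
orientation: [[-0.059, 0.998, 0.0], [0.998, 0.059, 0.0], [0.0, 0.0, -1.0]]
force: [0.5, 1.2, 1.9]
gripper_width: 0.0083
finger_force: 1.2
```

```bash
python3 st.py
```

```text
t 24.55 gauge mm [  0.03 117.48] z 7.803483480996565 ydeg in gauge -0.014729361250641084 F [0.49 1.23 1.87] w 8.308196080800965
ring g [124.1  399.54] units [ 5.64  2.48 -0.  ]
ring g [ 97.56 512.42] units [7.9  1.95 0.  ]
ring g [-61.52 440.05] units [ 6.45 -1.23 -0.  ]
```

drive_tool(motion="-0.1 0 0 0; -0.2 0 0 0; -0.3 0 0 0; -0.36 0 0 0")

```text
time: 24.95
tcp_pos: [0.53, -0.0608, 0.0077]
orientation: [[-0.06, 0.998, 0.0], [0.998, 0.06, -0.0], [-0.0, 0.0, -1.0]]
force: [-0.4, 1.4, 2.2]
gripper_width: 0.0082
finger_force: 1.4
```

drive_tool(motion="-0.05 0 0 0; -0.05 0 0 0")

```text
time: 25.15
tcp_pos: [0.5301, -0.0634, 0.0077]
orientation: [[-0.059, 0.998, 0.0], [0.998, 0.059, -0.0], [-0.0, 0.0, -1.0]]
force: [0.2, 1.4, 2.1]
gripper_width: 0.0084
finger_force: 0.9
```

drive_tool(motion="-0.03 0 0 0; -0.03 0 0 0")

```text
time: 25.35
tcp_pos: [0.5302, -0.0646, 0.0076]
orientation: [[-0.059, 0.998, -0.0], [0.998, 0.059, -0.0], [-0.0, -0.0, -1.0]]
force: [-0.4, 1.4, 2.4]
gripper_width: 0.0087
finger_force: 1.2
```

drive_tool(motion="-0.1 0 0 0; -0.28 0 0 0; -0.48 0 0 0; -0.7 0 0 0; -0.92 0 0 0; -1.14 0 0 0; -1.36 0 0 0; -1.58 0 0 0")

```text
time: 26.15
tcp_pos: [0.5348, -0.1445, 0.0076]
orientation: [[-0.059, 0.998, -0.0], [0.998, 0.059, 0.0], [0.0, -0.0, -1.0]]
force: [0.2, 3.0, 2.2]
gripper_width: 0.0083
finger_force: 1.4
```

drive_tool(motion="-0.2 0 0 0; -0.4 0 0 0; -0.55 0 0 0; -0.68 0 0 0; -0.78 0 0 0; -0.88 0 0 0; -0.94 0 0 0")

```text
time: 26.85
tcp_pos: [0.5377, -0.1907, 0.0076]
orientation: [[-0.059, 0.998, -0.0], [0.998, 0.059, -0.0], [-0.0, -0.0, -1.0]]
force: [-1.1, 2.2, 1.4]
gripper_width: 0.0083
finger_force: 1.4
```

drive_tool(motion="-0.06 0 0 0; -0.1 0 0 0; -0.1 0 0 0")

```text
time: 27.15
tcp_pos: [0.538, -0.1956, 0.0076]
orientation: [[-0.059, 0.998, 0.0], [0.998, 0.059, -0.0], [-0.0, 0.0, -1.0]]
force: [-0.5, 0.4, 0.9]
gripper_width: 0.0084
finger_force: 0.9
```

drive_tool(motion="-0.04 0 0 0; -0.04 0 0 0")

```text
time: 27.35
tcp_pos: [0.5381, -0.1974, 0.0076]
orientation: [[-0.06, 0.998, -0.0], [0.998, 0.06, -0.0], [-0.0, -0.0, -1.0]]
force: [0.7, 2.0, 1.4]
gripper_width: 0.0082
finger_force: 1.1
```

drive_tool(motion="-0.04 0 0 0; -0.08 0 0 0; -0.08 0 0 0")

```text
time: 27.65
tcp_pos: [0.5384, -0.2016, 0.0076]
orientation: [[-0.059, 0.998, 0.0], [0.998, 0.059, -0.0], [-0.0, 0.0, -1.0]]
force: [-0.4, 1.7, 1.5]
gripper_width: 0.0086
finger_force: 1.1
```

```bash
python3 st.py
```

```text
t 27.65 gauge mm [ -0.2  -41.77] z 7.6340778111136025 ydeg in gauge -0.007323495728894923 F [-0.36  1.69  1.52] w 8.597599521707796
ring g [124.1  399.54] units [ 8.83  2.48 -0.01]
ring g [ 97.56 512.42] units [11.08  1.95 -0.01]
ring g [-61.52 440.05] units [ 9.64 -1.23 -0.01]
```

Passes the no-go as well, so this one goes to the red bay.

drive_tool(motion="-0.1 0 0 0; -0.3 0 0 0; -0.55 0 0 0; -0.82 0 0 0; -1.1 0 0 0; -1.35 0 0 0; -1.6 0 0 0; -1.75 0 0 0")

```text
time: 28.45
tcp_pos: [0.5435, -0.2902, 0.0076]
orientation: [[-0.059, 0.998, 0.0], [0.998, 0.059, -0.0], [-0.0, 0.0, -1.0]]
force: [-0.2, 2.3, 1.7]
gripper_width: 0.0085
finger_force: 1.4
```

drive_tool(motion="-0.09 0 0 0; -0.15 0 0 0; -0.18 0 0 0; -0.18 0 0 0")

```text
time: 28.85
tcp_pos: [0.5441, -0.2976, 0.0077]
orientation: [[-0.06, 0.998, -0.0], [0.998, 0.06, -0.0], [-0.0, -0.0, -1.0]]
force: [-0.7, 1.2, 0.6]
gripper_width: 0.008
finger_force: 0.9
```

drive_tool(motion="0 0 0 0; 0 0 0 0; 0.1 0 0 0; 0.15 0 0 0; 0.15 0 0 0", grip=0)

```text
time: 29.35
tcp_pos: [0.5435, -0.2896, 0.0076]
orientation: [[-0.06, 0.998, -0.0], [0.998, 0.06, 0.0], [0.0, -0.0, -1.0]]
force: [-0.4, 0.1, -0.8]
gripper_width: 0.0001
finger_force: 0.0
```

drive_tool(motion="0 0 -0.1 0; 0 0 -0.3 0; 0 0 -0.6 0; 0 0 -1 0; 0 0 -1.6 0; 0 0 -2.4 0; 0 0 -3.2 0; 0 0 -3.2 0")

```text
time: 30.15
tcp_pos: [0.5474, -0.2927, 0.1774]
orientation: [[-0.059, 0.998, 0.011], [0.998, 0.059, -0.007], [-0.008, 0.011, -1.0]]
force: [1.1, -0.7, 1.3]
gripper_width: 0.0002
finger_force: 0.0
```

```bash
python3 rc.py; python3 st.py
```

```text
ring centre [   0.39 -130.35] (np.float64(312.0), np.int64(164)) 259 364 0.93
ring centre [106.46 -16.66] (np.float64(461.5), np.int64(0)) 394 517 0.85
t 30.25 gauge mm [   0.92 -131.38] z 170.80259585787255 ydeg in gauge -0.007353370652632028 F [-0.01 -0.78 -0.99] w 0.4458004819839298
ring g [124.1  399.54] units [10.63  2.45  3.23]
ring g [ 97.56 512.42] units [12.89  1.92  3.23]
ring g [-61.52 440.05] units [11.44 -1.26  3.22]
```

Now move the arm away from the gauge so the top camera can check the final layout.

drive_tool(motion="0.8 -0.4 -0.3 0; 1.6 -0.8 -0.6 0; 2.4 -1.2 -0.6 0; 3.2 -1.6 -0.6 0; 4 -2 -0.6 0; 4.8 -2.2 -0.6 0; 5.6 -2.4 -0.6 0; 6.4 -2.4 -0.6 0")

```text
time: 31.05
tcp_pos: [0.4028, 0.0234, 0.1964]
orientation: [[-0.059, 0.998, -0.002], [0.998, 0.059, 0.0], [0.0, -0.002, -1.0]]
force: [0.6, 0.4, -0.0]
gripper_width: 0.0006
finger_force: 0.0
```

```bash
python3 - <<'E'
from st import *
p=bot.capture("top")
cv2.imwrite("pics/fin.png",cv2.resize(np.ascontiguousarray(p["color"][110:340,100:560,::-1]),(800,400)))
for d in bot.trace("ring_a",p)[:7]:
    h=cv2.convexHull(np.argwhere(d["region"])[:,::-1].astype(np.float32))[:,0];e=cv2.fitEllipse(np.array([w(p,a,.02) for a in h]).astype(np.float32))
    print(round(d["p"],2),gf(e[0]),np.array(e[1])*1000)
for n in("sleeve","flange","jar"): print(n,[np.round(x["location"]) for x in bot.look_for(n,p)[:1]])
E
```

```text
0.94 [131.15 635.7 ] [86.66 90.86]
0.85 [106.54  -0.18] [83.92 88.21]
0.84 [105.88 132.76] [88.64 90.71]
0.84 [  -0.01 -127.71] [86.83 89.9 ]
0.81 [-151.6   333.84] [83.76 85.38]
0.56 [ 108.12 -148.63] [56.02 61.14]
0.16 [-26.71 568.39] [57.89 78.13]
sleeve [array([175., 257.])]
flange [array([501., 167.])]
jar [array([463., 275.])]
```

View pics/fin.png

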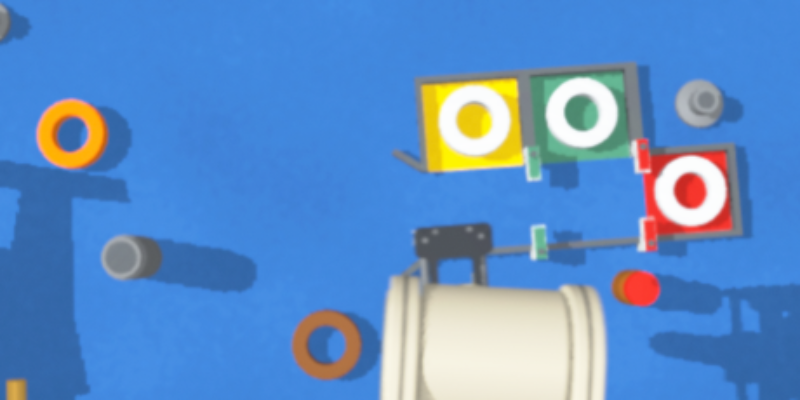

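The picture shows one ring well inside each bay: yellow (474,120), green (582,112) and red (690,190). The sleeve, flange and jar stand where they were.

```bash
python3 -c "
from plant import bot
print(bot.sign_off())"
```

```text
the job is handed in; nothing more can be done
None
```

The job is handed in at about 31 s of the 72 s limit: all three rings were gauged, with the oversize one in the yellow bay, the good one in the green bay and the undersize one in the red bay. All three lie fully inside and clear of the bridges, and the sleeve, flange and jar were not moved. The oversize ring briefly met the go bridge at about 12 N and the good ring the no-go at about 8 N, both over the 6 N stop value, before I backed off.

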